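# Close up the load on a roller mixer and start it

### The arm

A 6-joint arm with a two-finger parallel gripper is mounted at the origin on a cart in front of the work surface, level with it; the furniture and walls round the work are solid. World frame = base frame: x ahead of the robot, y to its left, z up, the work surface at z = 0. Lengths are in m, angles in rad, forces in N, time in s.
With the tool pointing down it reaches from about 0.3 to 0.775 m from the base axis. Payload 14.6 kg.
Tool frame: the origin (TCP) lies at the very end of the fingers, on their centre line; the grasp point (between the pads) lies 19 mm behind it; z points along the fingers, y is the line along which they close (so a half turn about z gives the same grasp; the last joint's range is limited). The gripper opens to 94 mm and grips with 3 to 60 N. Pads are 16 mm wide; open, the fingers measure 119 mm over their backs; the gripper's body (75 mm by 177 mm) begins 78 mm behind the grasp point.
Start: joints at [-1.312, 0.3, 1.521, -0, 1.321, -0.067], TCP at [0.176, -0.521, 0.205] pointing down, gripper open.
Joint ranges: [-3.03, 3.03], [-0.79, 2.21], [0.23, 2.52], [-1.04, 4.18], [0, 3.07], [-2.55, 2.55]. Speed limits (rad/s): [2.22, 2.22, 2.57, 3.14, 3.14, 3.14].

### API

Orientations are given as [roll, pitch, yaw] about the fixed x, y, z axes, in that order (R = Rz(yaw) Ry(pitch) Rx(roll)).
In Python, from station import ctrl, cams gives the robot as it stands. The module is installed in compiled form; this text tells all that it offers.
- The arm moves only by the tool arm_command, never from a script. Its argument "plan" is a list that holds one entry, the list of rows, each a list of 7 numbers: the shift along the tool's x, y, z in fractions of the full range, 1 being 600 mm, then the turn, a rotation vector about the tool's x, y, z in normalised numbers (1 is 2 pi rad), then the closure, from -1 (fully open) to 1 (shut). A call has 1 to 12 rows; each row is the pose to reach, as a shift and turn from the pose commanded when the call began, along the tool's axes at that moment; what a row does not reach only later rows make up. A row lasts 1/10 s, in which the tool goes at most 50 mm and 8.59 degrees, less where a joint would pass 70% of its speed; a pose out of reach is approached as far as the arm can. A shift or turn number past 1, either way, is cut back to 1. A call with a gripper value outside its range is refused whole. The fingers move at their own pace and stop on an object; "squeeze" is the grip in N (left out, the last holds). Time passes only in rows, so rows that repeat a pose let the fingers close. It gives the time, the measured TCP pose, the force, the opening and the grip force at its end, in the units of the state.
- ctrl.get_obs(): the state, without advancing time (a new reading comes with each control period).
- cams.camera(name): name is "scene" or "top"; returns (picture, depth): 400x640x3 uint8, blue, green, red; 400x640 float32, m along the optical axis (not along the pixel's ray), 0 where there is no reading.
- cams.camera_info(name): a dict with "fx", "fy", "cx", "cy" (pixels), "dist_coeffs" ([k1, k2, p1, p2, k3] as OpenCV has them; the pictures are not rectified), "world_to_cam" (4x4, takes a point from world to camera coordinates). Camera axes: x right, y down, z forward; pixel columns grow to the right and rows downward; lengths in m; the calibration is good to about 2 mm. A picture is of the moment at which its call begins. camera_info takes no time and is no camera call.
- ctrl.hand_in(): hands the job in; it is judged then, once.
The state is a dict: "time_s": time; "qpos": joint angles; "joint_vel": joint speeds; "tau": joint torques, N m; "ee_pos": TCP position; "eef_rot": TCP orientation; "force": force on the tool from outside, world axes, zero at the start; "moment": the same for the moment, N m; "grip_width": finger opening in m; "grip_force": force on a finger pad.
Only numpy, scipy, OpenCV 4.12 (cv2) and the standard library are available. Lean on these libraries where they do the work, as an engineer would, in place of code of your own. Each camera call takes 0.05 s, during which the arm holds its last target. There are 200 camera calls.

### The job

On the bench roller mixer, roll the white bottle along over the rollers by pushing gently on its top, until it settles in the free bay right beside the capped tube; do not pick it up and leave the tube lying undisturbed in its end bay. Then switch the mixer on by pressing down the raised half of the rocker switch on its control strip.

Things in the scene. Friction and masses are not known exactly. Their poses are not given: they have to be found in the camera images.
- mixer: Fixed white roller mixer, 262 x 292 mm, on the worktop, turned up to 0.2 rad. Origin: centre of its footprint, on the worktop; x points away from the robot along the rollers, y left across them, z up. Control housing in front (x = -131 to -75 mm) 90 mm high, rear plate (x = 117 to 131 mm) 86 mm high.
- rollers (a point): Crown of the middle roller, 82 mm above the worktop; mixer x = 21, y = 0 mm. Five parallel black rubber rollers, 40 mm in diameter, held still by their drive, axes 62 mm above the worktop at mixer y = -104, -52, 0, 52, 104 mm, from x = -71 to 113 mm. Between them lie four bays (valleys) at y = -78, -26, 26, 78 mm.
- bottle_mid (a point): Point on the axis of the white plastic bottle (smooth body 72 mm in diameter, 168 mm long with its 40 mm cap, 0.3 to 0.5 kg), 75 mm from its bottom; full diameter for 45 mm either way. It lies along the rollers, cap away from the robot, in either end bay. This point is 112 mm above the worktop in a bay (top of bottle 148 mm), 118 mm when crossing a roller's crown.
- bottle: The same bottle: origin at the centre of its bottom, z along its axis to the cap; its own x axis points straight down at the start and turns as it rolls, about 1.5 rad per roller crossed. Past a crown it drops into the next bay by itself. Dragged along at its top it rolls over a roller; pushed from behind at mid-height it may jam and slide without turning.
- tube_mid (a point): Point on the axis of a clear 115 mm plastic tube with a 33 mm cap (28 mm body, 50 g), lying in the end bay at the other end from the bottle, about 86 mm above the worktop. The bottle's goal is the inner bay next to it (52 mm from the tube, two bays from where the bottle starts); settled there, the bottle clears the tube by about 5 mm.
- rocker (a joint): Angle of the black rocker switch, 25 x 42 mm, on top of the control housing in the middle of the mixer's width: 0 to 0.05 rad off, its left (+y) half standing up; 0.30 rad on, left half down. It stays where it is left and takes about 2 to 3 N on the raised half.
- rocker_raised (a point): On top of the raised left half of the rocker, 13 mm from its pivot, about 102 mm above the worktop while off; the press takes it about 4 mm down.
- beaker: Small glass beaker, 52 mm wide, 70 mm high, standing behind and to the left of the mixer; bystander. Origin under its centre.
- bottle_small: Small glass bottle with a red cap, 47 mm wide, 103 mm high, standing near the beaker; bystander. Origin under its centre.
- bottle_100: Small glass bottle with a blue cap, 47 mm wide, 103 mm high, standing to the left of the mixer; bystander. Origin under its centre.

How it is judged:
By the outcome, as a careful person would: the job done as asked, in the order asked, and still so for the second after the job is handed in, with the robot touching nothing.
It also fails if it takes over 43 s, if anything falls off the work surface, if the arm or the gripper's body presses on something with over 40 N, if the wrist force passes 120 N, or if a joint passes its speed limit or range.

## Working session

There is one attempt and no reset: what is moved stays moved. The work goes in short steps, Python scripts to look and compute and a tool call to move; the robot and the scene stay as the last step left them, time stands still between calls to the robot, and variables do not carry over. Pictures are saved under pics/ and viewed, at most 10 in all, crops included, and the job is handed in when it is done.

Besides the shell and the picture viewer there is one more tool, called after ">>>" in YAML: its name, and indented under it one key for each argument. arm_command: Moves the arm, as the interface text tells. Its arguments: {"type":"object","properties":{"plan":{"type":"array"},"squeeze":{"type":"number"}},"required":["plan"]}

```bash
mkdir -p pics; cat > h.py <<'E'
import numpy as np, cv2
from station import ctrl, cams
def shot(n):
    im,d=cams.camera(n); np.savez(f'{n}.npz',im=im,d=d); return im,d
def world(n,uv,d):
    i=cams.camera_info(n); K=np.array([[i['fx'],0,i['cx']],[0,i['fy'],i['cy']],[0,0,1]])
    uv=np.asarray(uv,float).reshape(-1,1,2)
    p=cv2.undistortPoints(uv,K,np.array(i['dist_coeffs'])).reshape(-1,2)
    z=np.array([d[int(round(v)),int(round(u))] for u,v in uv.reshape(-1,2)])
    P=np.c_[p*z[:,None],z,np.ones(len(z))]
    return (P@np.linalg.inv(np.array(i['world_to_cam'])).T)[:,:3]
def cloud(n,d):
    v,u=np.nonzero(d>0); return np.c_[u,v],world(n,np.c_[u,v],d)
E
python3 - <<'E'
from h import *
for n in('scene','top'):
    im,d=shot(n); cv2.imwrite(f'pics/{n}0.png',im); print(np.round(cams.camera_info(n)['world_to_cam'],3))
o=ctrl.get_obs(); print(o)
E
```

```text
[[ 0.649 -0.761  0.005 -0.43 ]
 [-0.342 -0.298 -0.891  0.231]
 [ 0.68   0.576 -0.454  0.812]
 [ 0.     0.     0.     1.   ]]
[[ 0.    -1.     0.005 -0.153]
 [-0.995 -0.001 -0.1    0.512]
 [ 0.1   -0.005 -0.995  0.936]
 [ 0.     0.     0.     1.   ]]
{'time_s': 0.1, 'qpos': array([-1.31161764e+00,  3.00422153e-01,  1.52146743e+00,  2.60079368e-05,
        1.32069387e+00, -6.66016879e-02]), 'joint_vel': array([ 4.23015863e-05, -1.74371217e-03, -1.82927466e-03, -4.89994139e-04,
        3.20682705e-04, -1.95129613e-03]), 'tau': array([ 6.73716640e-04, -5.32644188e+01, -3.53284085e+01,  7.09062209e-02,
        2.34991946e-02, -8.36227855e-05]), 'ee_pos': array([ 0.17597476, -0.52086391,  0.20496125]), 'eef_rot': array([-3.14060573e+00, -9.10766667e-05,  3.25773881e-01]), 'force': array([ 0.42397528, -0.04516889, -0.36564625]), 'moment': array([ 0.02932138,  0.02279355, -0.01612437]), 'grip_force': 0.0, 'grip_width': 0.09403994403109636}
```

View pics/top0.png

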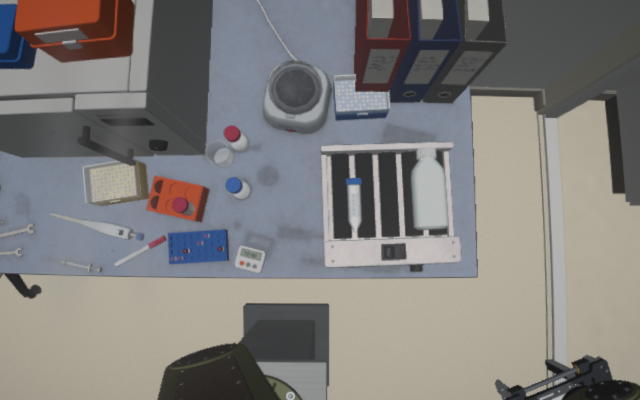

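View pics/scene0.png

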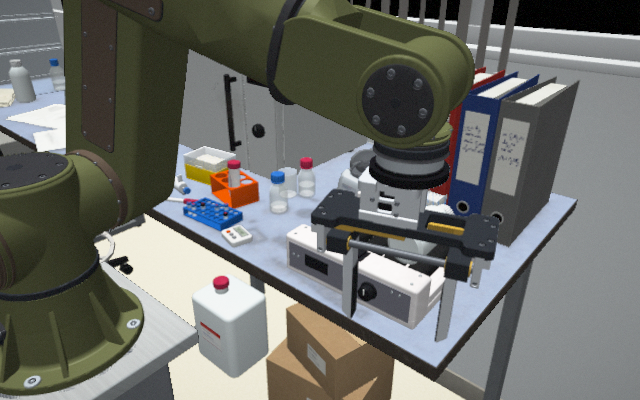

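The top view shows the bottle in the right (-y) end bay (428,195), the tube in the left end bay (354,207) and the rocker near (393,251). The binders stand behind the mixer. The scene view is largely blocked by the arm.

```bash
python3 - <<'E'
from h import *
z=np.load('top.npz'); im,d=z['im'],z['d']
c=im[135:275,310:480]; cv2.imwrite('pics/crop.png',cv2.resize(c,None,fx=4,fy=4,interpolation=cv2.INTER_CUBIC))
uv,P=cloud('top',d)
def q(n,L): print(n); print(np.c_[L,np.round(world('top',L,d)*1000)].astype(int))
q('bottle',[(x,y) for y in(185,200,215) for x in(418,423,428,433,438)])
q('misc',[(354,205),(393,251),(387,251),(400,251),(328,253),(455,250),(325,148),(450,147),(369,190),(379,190),(402,190)])
# housing front top points: z ~ 90
m=(abs(P[:,2]-.09)<.006)&(uv[:,0]>320)&(uv[:,0]<465)&(uv[:,1]>232)&(uv[:,1]<272)
r=cv2.minAreaRect((P[m,:2]*1000).astype(np.float32)); print('housing',r,cv2.boxPoints(r),np.median(P[m,2]))
m=(abs(P[:,2]-.086)<.006)&(uv[:,0]>315)&(uv[:,0]<465)&(uv[:,1]>135)&(uv[:,1]<158)
r=cv2.minAreaRect((P[m,:2]*1000).astype(np.float32)); print('rear',r,cv2.boxPoints(r))
m=(P[:,2]>.17)&(uv[:,0]>345)&(uv[:,0]<510)&(uv[:,1]<130)
print('binder min', P[m].min(0),P[m].max(0))
E
```

```text
bottle
[[ 418  185  537 -344  135]
 [ 423  185  535 -352  144]
 [ 428  185  535 -361  146]
 [ 433  185  535 -371  148]
 [ 438  185  535 -382  144]
 [ 418  200  506 -344  132]
 [ 423  200  505 -352  142]
 [ 428  200  505 -361  144]
 [ 433  200  505 -370  149]
 [ 438  200  505 -381  147]
 [ 418  215  476 -343  131]
 [ 423  215  475 -351  140]
 [ 428  215  475 -360  144]
 [ 433  215  475 -369  148]
 [ 438  215  475 -380  146]]
misc
[[ 354  205  499 -216  101]
 [ 393  251  403 -296  102]
 [ 387  251  403 -283  103]
 [ 400  251  403 -312   97]
 [ 328  253  399 -162   90]
 [ 455  250  404 -430   92]
 [ 325  148  624 -155   84]
 [ 450  147  628 -428   85]
 [ 369  190  533 -250   80]
 [ 379  190  536 -274   64]
 [ 402  190  540 -330   33]]
housing ((407.8013916015625, -298.322265625), (68.46891021728516, 291.9396057128906), 1.695258617401123) [[ 369.2636  -153.42912]
 [ 377.9002  -445.24097]
 [ 446.33917 -443.2154 ]
 [ 437.70258 -151.40356]] 0.08993856105697429
rear ((621.6338500976562, -290.3251953125), (33.8505744934082, 291.52093505859375), 0.7121463418006897) [[ 602.8982  -144.78635]
 [ 606.5215  -436.28476]
 [ 640.3695  -435.86404]
 [ 636.7462  -144.36563]]
binder min [ 0.75385609 -0.46513967  0.17000536] [ 0.91655777 -0.2220526   0.32146976]
```

View pics/crop.png

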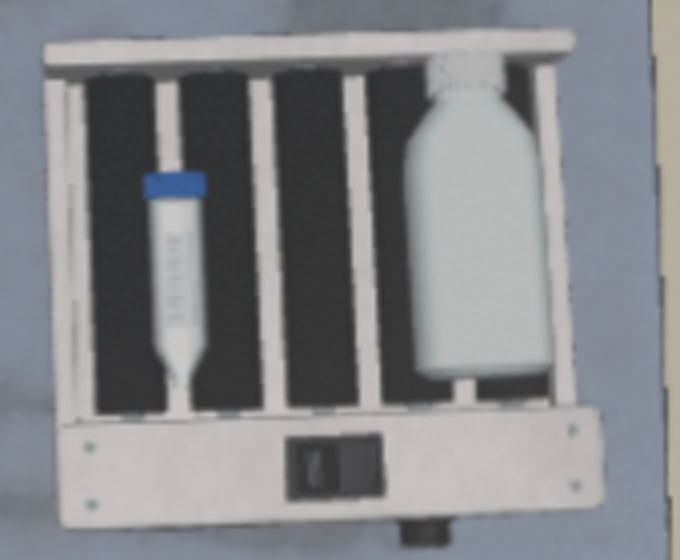

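```bash
cat >> h.py <<'E'
def ray(n,uv,z):
    i=cams.camera_info(n); K=np.array([[i['fx'],0,i['cx']],[0,i['fy'],i['cy']],[0,0,1]]); T=np.array(i['world_to_cam'])
    p=cv2.undistortPoints(np.array(uv,float).reshape(-1,1,2),K,np.array(i['dist_coeffs'])).reshape(-1,2)
    C=-T[:3,:3].T@T[:3,3]; D=np.c_[p,np.ones(len(p))]@T[:3,:3]
    s=(np.asarray(z)-C[2])/D[:,2]; return C+D*s[:,None]
E
python3 - <<'E'
from h import *
from scipy.optimize import least_squares
cr=lambda a:(np.array(a,float)+.5)/4-.5+np.array([310,135])
px=[(44,44),(573,30),(62,527),(60,427),(602,408)]
P=ray('top',cr(px),[.086,.086,.09,.09,.09])[:,:2]*1000
M=np.array([(131,146),(131,-146),(-131,146),(-75,146),(-75,-146)])
def f(p):
    c,s=np.cos(p[2]),np.sin(p[2]); return (M@np.array([[c,s],[-s,c]])+p[:2]-P).ravel()
r=least_squares(f,[510,-290,.03]); print(r.x,np.round(r.fun,1)); x,y,a=r.x
R=np.array([[np.cos(a),-np.sin(a)],[np.sin(a),np.cos(a)]])
print('rocker pred',R@[-103,0]+[x,y],'seen',ray('top',cr([(335,466),(313,467)]),[.098,.102])*1000)
print('bottle bottom, cap end',ray('top',cr([(484,376),(466,52)]),[.112,.112])*1000)
print('bottle sides at mid',ray('top',cr([(407,230),(546,230)]),[.112,.112])*1000)
z=np.load('top.npz');d=z['d']; uv,P=cloud('top',d); P=P*1000
m=(P[:,2]>120)&(uv[:,0]>405)&(uv[:,0]<455)&(uv[:,1]>175)&(uv[:,1]<225); Q=P[m]
L=(Q[:,:2]-[x,y])@R; 
g=least_squares(lambda p:np.hypot(L[:,1]-p[0]-p[2]*L[:,0]*.01,Q[:,2]-p[1])-36,[-78,112,0],loss='soft_l1'); print('bottle axis my,z,slope',g.x)
for my in(-104,-52,0,52,104): print(my,R@[0,my]+[x,y])
m=(uv[:,0]>330)&(uv[:,0]<450)&(uv[:,1]>160)&(uv[:,1]<230)&(P[:,2]<84)&(P[:,2]>78); L=(P[m,:2]-[x,y])@R
print(np.histogram(L[:,1],np.arange(-120,121,8)))
t=(uv[:,0]>345)&(uv[:,0]<363)&(uv[:,1]>180)&(uv[:,1]<225)&(P[:,2]>95); print('tube',np.median(P[t],0),(np.median(P[t,:2],0)-[x,y])@R)
E
```

```text
[ 5.03682410e+02 -2.95640292e+02  3.32285589e-02] [ 0.8  0.5  1.1 -2.6 -3.3  1.5  0.5  2.3  0.9 -1.6]
rocker pred [ 400.7392683  -299.06220425] seen [[ 402.8560019  -297.58023097   98.        ]
 [ 402.43713205 -285.44015951  102.        ]]
bottle bottom, cap end [[ 448.99303957 -373.39630565  112.        ]
 [ 619.51326925 -368.33432576  112.        ]]
bottle sides at mid [[ 524.88859335 -334.67602806  112.        ]
 [ 525.04863814 -408.08762663  112.        ]]
bottle axis my,z,slope [-75.99507409 111.1726786    0.43088858]
-104 [ 507.13754469 -399.58288262]
-52 [ 505.40997758 -347.61158755]
0 [ 503.68241047 -295.64029247]
52 [ 501.95484335 -243.6689974 ]
104 [ 500.22727624 -191.69770232]
(array([  1,   8,   4,   0,   0,   0,   0,   7,  30, 183,  31,   0,   0,
        77, 230, 240, 155,   3,   0,   5, 186, 229, 235,  25,   0,   0,
        58, 234, 233, 159]), array([-120, -112, -104,  -96,  -88,  -80,  -72,  -64,  -56,  -48,  -40,
        -32,  -24,  -16,   -8,    0,    8,   16,   24,   32,   40,   48,
         56,   64,   72,   80,   88,   96,  104,  112,  120]))
tube [ 509.63793885 -215.90244759   99.1927543 ] [ 8.60132695 79.49597096]
```

Careful with the scale: shifts go in shares of 600 mm and turns go in shares of 2 pi rad. That gives: 180 mm / 600 = 0.3, 140 mm / 600 = 0.2333, -0.75 rad / 6.2832 = -0.1194.

>>> arm_command:
  plan:
    - [[0,0,-0.0667,0,0,0,-0.2],[0,0,-0.1,0,0,-0.0239,-0.2],[0.0833,0,-0.1,0,0,-0.0477,-0.2],[0.1667,0.0167,-0.1,0,0,-0.0716,-0.2],[0.2333,0.0333,-0.1,0,0,-0.0955,-0.2],[0.3,0.0333,-0.1,0,0,-0.1194,-0.2]]

```text
time_s: 0.7
ee_pos: [0.3548, -0.4821, 0.2648]
eef_rot: [-3.141, -0.0, 1.082]
force: [-0.4, -0.3, -0.6]
grip_width: 0.0564
grip_force: 0.0
```

Converted, 163 mm / 600 = 0.2717, 120 mm / 600 = 0.2, -0.522 rad / 6.2832 = -0.0831.

>>> arm_command:
  plan:
    - [[0.0667,0.0417,0,0,0,-0.0207,-0.2],[0.1333,0.0833,0,0,0,-0.0414,-0.2],[0.2,0.125,0.0333,0,0,-0.0621,-0.2],[0.2717,0.175,0.0833,0,0,-0.0831,-0.2],[0.2717,0.175,0.125,0,0,-0.0831,-0.2],[0.2717,0.175,0.15,0,0,-0.0831,-0.2],[0.2717,0.175,0.15,0,0,-0.0831,-0.2]]

```text
time_s: 1.4
ee_pos: [0.5217, -0.3886, 0.1731]
eef_rot: [-3.138, -0.003, 1.597]
force: [-0.3, 0.1, -0.8]
grip_width: 0.0566
grip_force: 0.0
```

```bash
python3 - <<'E'
from h import *
o=ctrl.get_obs(); print(o['time_s'],o['ee_pos'],o['eef_rot'],o['force'],o['grip_width'],o['qpos'])
im,d=shot('scene'); cv2.imwrite('pics/s1.png',im[180:340,280:540].repeat(3,0).repeat(3,1))
E
```

```text
1.4 [ 0.52166312 -0.38858286  0.17308945] [-3.13826621e+00 -2.76399472e-03  1.59713303e+00] [-0.34485816  0.13221933 -0.80958305] 0.056592125010759706 [-6.96466583e-01  5.53722411e-01  1.23875551e+00 -1.30624614e-04
  1.35343776e+00 -7.22779439e-01]
```

View pics/s1.png

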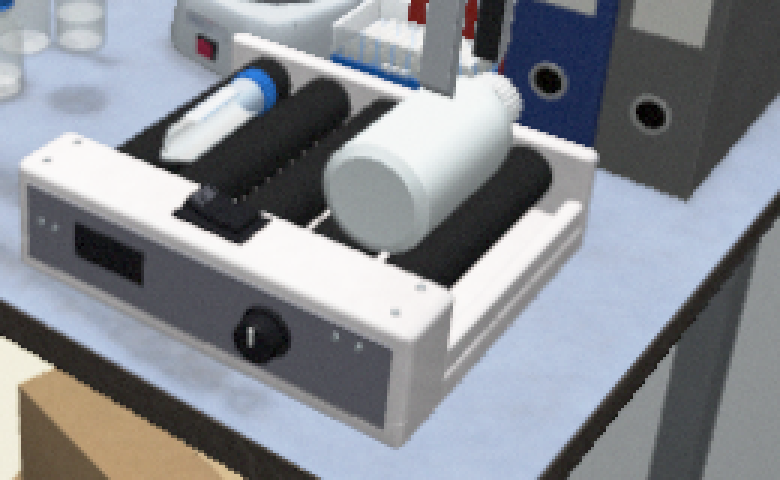

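Tube in the left bay, bottle in the right bay, fingers above the bottle on its right side at crop (440,80). Descending.

Converted, 28 mm / 600 = 0.0467, 26 mm / 600 = 0.0433.

>>> arm_command:
  plan:
    - [[0,0,0.025,0,0,0,-0.2],[0,0,0.0367,0,0,0,-0.2],[0,0,0.0433,0,0,0,-0.2],[0,0,0.0467,0,0,0,-0.2],[0,0,0.0467,0,0,0,-0.2]]

```text
time_s: 1.95
ee_pos: [0.5227, -0.3889, 0.1475]
eef_rot: [3.142, 0.0, 1.598]
force: [0.1, -0.5, -0.8]
grip_width: 0.0564
grip_force: 0.0
```

Converted, 4 mm / 600 = 0.0067, 2 mm / 600 = 0.0033.

>>> arm_command:
  plan:
    - [[0,0,0.0033,0,0,0,-0.2],[0,0,0.0067,0,0,0,-0.2],[0,0,0.0067,0,0,0,-0.2]]

```text
time_s: 2.25
ee_pos: [0.523, -0.3895, 0.1452]
eef_rot: [3.14, 0.002, 1.598]
force: [-2.8, -1.0, 9.7]
grip_width: 0.0563
grip_force: 4.9
```

Converted, 18 mm / 600 = 0.03, 15 mm / 600 = 0.025.

>>> arm_command:
  plan:
    - [[0.005,0,-0.0013,0,0,0,-0.2],[0.01,0,-0.003,0,0,0,-0.2],[0.015,0,-0.0047,0,0,0,-0.2],[0.02,0,-0.006,0,0,0,-0.2],[0.025,0,-0.0072,0,0,0,-0.2],[0.03,0,-0.0082,0,0,0,-0.2]]

```text
time_s: 2.85
ee_pos: [0.5223, -0.3718, 0.1502]
eef_rot: [3.14, 0.003, 1.598]
force: [-3.6, -2.2, 10.4]
grip_width: 0.0562
grip_force: 5.7
```

```bash
cat > t.py <<'E'
from h import *
from scipy.optimize import least_squares
x,y,a=503.7,-295.6,.033; R=np.array([[np.cos(a),-np.sin(a)],[np.sin(a),np.cos(a)]])
o=ctrl.get_obs(); print(o['time_s'],o['ee_pos'],o['force'])
im,d=shot('scene'); uv,P=cloud('scene',d); P=P*1000
L=(P[:,:2]-[x,y])@R
m=(P[:,2]>105)&(P[:,2]<160)&(L[:,0]>-45)&(L[:,0]<0)&(L[:,1]>-120)&(L[:,1]<70); Q=P[m]; l=L[m]
g=least_squares(lambda p:np.hypot(l[:,1]-p[0],Q[:,2]-p[1])-36,[np.median(l[:,1]),112],loss='soft_l1',f_scale=2); print('bottle axis mixer y,z',g.x,len(Q),'finger mixer',(o['ee_pos'][:2]*1000-[x,y])@R)
E
python3 t.py
```

```text
2.85 [ 0.52233944 -0.37184459  0.15022482] [-3.60475848 -2.19520277 10.37031549]
bottle axis mixer y,z [-69.53769182 115.77149349] 558 finger mixer [ 16.11367303 -76.81807305]
```

>>> arm_command:
  plan:
    - [[0.005,0,-0.0008,0,0,0,-0.2],[0.01,0,-0.0015,0,0,0,-0.2],[0.015,0,-0.0022,0,0,0,-0.2],[0.02,0,-0.0028,0,0,0,-0.2],[0.025,0,-0.0033,0,0,0,-0.2],[0.03,0,-0.0037,0,0,0,-0.2],[0.035,0,-0.004,0,0,0,-0.2],[0.04,0,-0.0043,0,0,0,-0.2],[0.045,0,-0.0047,0,0,0,-0.2]]

```text
time_s: 3.8
ee_pos: [0.5213, -0.3446, 0.1529]
eef_rot: [3.141, 0.002, 1.598]
force: [-6.9, 0.3, 11.2]
grip_width: 0.0563
grip_force: 5.8
```

```bash
python3 t.py
```

```text
3.8 [ 0.52128793 -0.34455481  0.15294875] [-6.91989469  0.32955008 11.16839223]
bottle axis mixer y,z [-56.05640266 118.29561574] 568 finger mixer [ 15.96314014 -49.50845081]
```

Converted, 40 mm / 600 = 0.0667, 36 mm / 600 = 0.06.

>>> arm_command:
  plan:
    - [[0.0067,0,0,0,0,0,-0.2],[0.0133,0,0,0,0,0,-0.2],[0.02,0,0.0005,0,0,0,-0.2],[0.0267,0,0.0013,0,0,0,-0.2],[0.0333,0,0.0022,0,0,0,-0.2],[0.04,0,0.0033,0,0,0,-0.2],[0.0467,0,0.0043,0,0,0,-0.2],[0.0533,0,0.006,0,0,0,-0.2],[0.06,0,0.008,0,0,0,-0.2],[0.0667,0,0.01,0,0,0,-0.2]]

```text
time_s: 4.85
ee_pos: [0.5207, -0.3035, 0.1453]
eef_rot: [3.141, 0.0, 1.598]
force: [-0.2, 1.1, 1.4]
grip_width: 0.0561
grip_force: 0.9
```

```bash
python3 t.py
```

```text
4.85 [ 0.52066748 -0.30354718  0.14531991] [-0.19507243  1.1468497   1.42739413]
bottle axis mixer y,z [-34.82006288 115.79236234] 611 finger mixer [16.69603648 -8.50268273]
```

Converted, -40 mm / 600 = -0.0667, -35 mm / 600 = -0.0583.

>>> arm_command:
  plan:
    - [[0.0067,0,0.0017,0,0,0,-0.2],[0.0133,0,0.0033,0,0,0,-0.2],[0.02,0,0.005,0,0,0,-0.2],[0.0267,0,0.0067,0,0,0,-0.2],[0.0367,0,0.0067,0,0,0,-0.2],[0.0367,0,-0.05,0,0,0,-0.2],[-0.0167,0,-0.0583,0,0,0,-0.2],[-0.0667,0,-0.0583,0,0,0,-0.2],[-0.0667,0,-0.0583,0,0,0,-0.2]]

```text
time_s: 5.8
ee_pos: [0.5211, -0.3463, 0.18]
eef_rot: [3.141, 0.001, 1.595]
force: [0.2, -0.1, -0.4]
grip_width: 0.0563
grip_force: 0.0
```

```bash
python3 t.py; python3 - <<'E'
from h import *
im,d=shot('top'); cv2.imwrite('pics/t2.png',cv2.resize(im[135:275,310:480],None,fx=4,fy=4))
E
```

```text
5.8 [ 0.52114442 -0.34628076  0.18004816] [ 0.16017346 -0.08859732 -0.35770827]
bottle axis mixer y,z [-27.30409965 111.76553255] 551 finger mixer [ 15.76275952 -51.22872446]
```

View pics/t2.png

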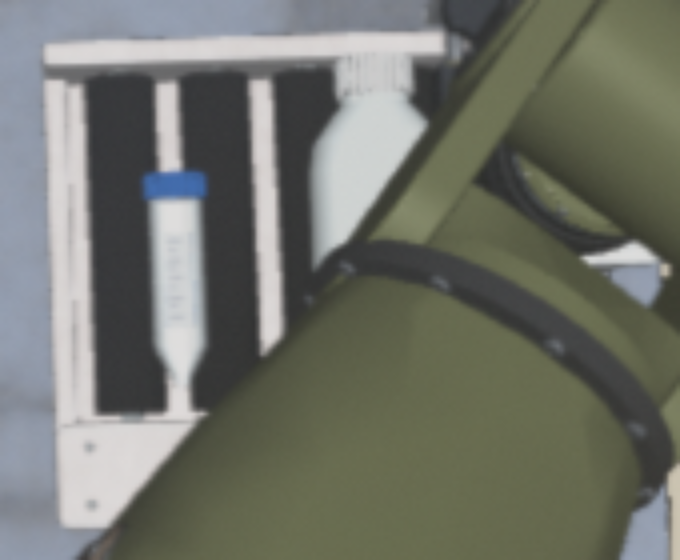

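The bottle has settled in the -26 bay, cap at crop (375,70), with the tube unchanged at (175,260). Second crossing next.

Converted, 36.7 mm / 600 = 0.0612, 35 mm / 600 = 0.0583.

>>> arm_command:
  plan:
    - [[0.0117,0,0.025,0,0,0,-0.2],[0.0117,0,0.0467,0,0,0,-0.2],[0.0117,0,0.055,0,0,0,-0.2],[0.0117,0,0.0583,0,0,0,-0.2],[0.0117,0,0.0612,0,0,0,-0.2],[0.0117,0,0.0612,0,0,0,-0.2]]

```text
time_s: 6.5
ee_pos: [0.5216, -0.3369, 0.1453]
eef_rot: [3.141, 0.001, 1.598]
force: [-5.8, 2.2, 14.3]
grip_width: 0.0562
grip_force: 6.4
```

>>> arm_command:
  plan:
    - [[0.005,0,-0.0017,0,0,0,-0.2],[0.01,0,-0.0033,0,0,0,-0.2],[0.015,0,-0.005,0,0,0,-0.2],[0.02,0,-0.0063,0,0,0,-0.2],[0.025,0,-0.0075,0,0,0,-0.2],[0.03,0,-0.0085,0,0,0,-0.2],[0.035,0,-0.0093,0,0,0,-0.2],[0.04,0,-0.01,0,0,0,-0.2],[0.045,0,-0.0107,0,0,0,-0.2],[0.05,0,-0.0113,0,0,0,-0.2],[0.055,0,-0.0118,0,0,0,-0.2],[0.06,0,-0.0122,0,0,0,-0.2]]

```text
time_s: 7.7
ee_pos: [0.5205, -0.3014, 0.1523]
eef_rot: [3.141, 0.002, 1.598]
force: [-4.8, -1.0, 11.1]
grip_width: 0.0562
grip_force: 5.3
```

```bash
python3 t.py
```

```text
7.7 [ 0.52048289 -0.30138006  0.1522628 ] [-4.80259216 -0.98848307 11.12426306]
bottle axis mixer y,z [-10.37992458 117.38837288] 550 finger mixer [16.58304034 -6.33064442]
```

Converted, 36 mm / 600 = 0.06, 33 mm / 600 = 0.055.

>>> arm_command:
  plan:
    - [[0.005,0,-0.0003,0,0,0,-0.2],[0.01,0,-0.0007,0,0,0,-0.2],[0.015,0,-0.0007,0,0,0,-0.2],[0.02,0,-0.0007,0,0,0,-0.2],[0.025,0,-0.0007,0,0,0,-0.2],[0.03,0,-0.0003,0,0,0,-0.2],[0.035,0,0.0002,0,0,0,-0.2],[0.04,0,0.0008,0,0,0,-0.2],[0.045,0,0.0017,0,0,0,-0.2],[0.05,0,0.0027,0,0,0,-0.2],[0.055,0,0.0037,0,0,0,-0.2],[0.06,0,0.0047,0,0,0,-0.2]]

```text
time_s: 8.95
ee_pos: [0.5203, -0.2646, 0.1492]
eef_rot: [3.139, 0.001, 1.598]
force: [2.5, 1.4, 5.2]
grip_width: 0.0565
grip_force: 3.0
```

```bash
python3 t.py
```

```text
8.95 [ 0.52025723 -0.26462293  0.14918521] [2.51671731 1.36539885 5.17192642]
bottle axis mixer y,z [  8.17475532 117.41860002] 557 finger mixer [17.57027626 30.41391963]
```

Converted, 28 mm / 600 = 0.0467, 26 mm / 600 = 0.0433.

>>> arm_command:
  plan:
    - [[0.005,0,0.0015,0,0,0,-0.2],[0.01,0,0.003,0,0,0,-0.2],[0.015,0,0.0047,0,0,0,-0.2],[0.02,0,0.0063,0,0,0,-0.2],[0.025,0,0.008,0,0,0,-0.2],[0.03,0,0.0097,0,0,0,-0.2],[0.035,0,0.0108,0,0,0,-0.2],[0.04,0,0.0117,0,0,0,-0.2],[0.0433,0,0.0117,0,0,0,-0.2],[0.0467,0,0.0117,0,0,0,-0.2]]

```text
time_s: 10.0
ee_pos: [0.5186, -0.2368, 0.1408]
eef_rot: [-3.141, -0.0, 1.598]
force: [0.5, 0.4, 0.0]
grip_width: 0.056
grip_force: 0.0
```

```bash
python3 t.py
```

```text
10.0 [ 0.51855445 -0.23683373  0.14078566] [0.47215771 0.40780832 0.02246465]
bottle axis mixer y,z [ 25.65620244 112.11968837] 583 finger mixer [16.78529539 58.24417136]
```

Converted, -117 mm / 600 = -0.195, -100 mm / 600 = -0.1667.

>>> arm_command:
  plan:
    - [[0,0,-0.0667,0,0,0,1],[0,0,-0.1,0,0,0,1],[-0.02,-0.05,-0.1,0,0,0,1],[-0.04,-0.1167,-0.1,0,0,0,1],[-0.06,-0.1667,-0.1,0,0,0,1],[-0.075,-0.195,-0.1,0,0,0,1],[-0.075,-0.195,-0.05,0,0,0,1],[-0.075,-0.195,0,0,0,0,1],[-0.075,-0.195,0.025,0,0,0,1],[-0.075,-0.195,0.0333,0,0,0,1],[-0.075,-0.195,0.0333,0,0,0,1]]

```text
time_s: 11.15
ee_pos: [0.4029, -0.285, 0.1209]
eef_rot: [-3.141, -0.0, 1.598]
force: [0.1, 1.0, 0.3]
grip_width: 0.0004
grip_force: 0.0
```

```bash
python3 - <<'E'
from h import *
im,d=shot('scene'); cv2.imwrite('pics/s3.png',im[180:340,280:540].repeat(3,0).repeat(3,1))
E
```

```text
(no output)
```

View pics/s3.png

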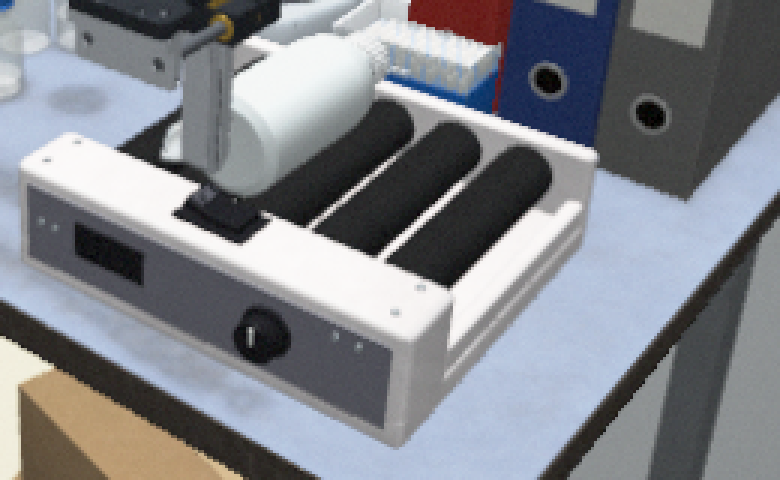

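The bottle lies in the bay next to the tube, and the closed fingers hang over the rocker's raised left half (crop 205,190).

Converted, 24 mm / 600 = 0.04, 23 mm / 600 = 0.0383.

>>> arm_command:
  plan:
    - [[0,0,0.0167,0,0,0,1],[0,0,0.0267,0,0,0,1],[0,0,0.0317,0,0,0,1],[0,0,0.035,0,0,0,1],[0,0,0.0383,0,0,0,1],[0,0,0.04,0,0,0,1],[0,0,0.04,0,0,0,1]]

```text
time_s: 11.9
ee_pos: [0.4031, -0.285, 0.0985]
eef_rot: [3.141, 0.0, 1.598]
force: [-7.1, 8.1, 20.2]
grip_width: 0.0002
grip_force: 10.6
```

Converted, -240 mm / 600 = -0.4, -200 mm / 600 = -0.3333.

>>> arm_command:
  plan:
    - [[0,0,-0.0333,0,0,0,1],[0,0,-0.1167,0,0,0,1],[0,0,-0.1833,0,0,0,1],[-0.0833,0,-0.1833,0,0,0,1],[-0.1667,-0.0167,-0.1833,0,0,0,1],[-0.25,-0.05,-0.1833,0,0,0,1],[-0.3333,-0.1,-0.1833,0,0,0,1],[-0.4,-0.1667,-0.1833,0,0,0,1],[-0.4,-0.2333,-0.1833,0,0,0,1],[-0.4,-0.3,-0.1833,0,0,0,1],[-0.4,-0.3,-0.1833,0,0,0,1]]

```text
time_s: 13.0
ee_pos: [0.2251, -0.5307, 0.2069]
eef_rot: [-3.141, 0.0, 1.593]
force: [0.4, 0.5, 0.1]
grip_width: 0.0007
grip_force: 0.0
```

```bash
python3 t.py; python3 - <<'E'
from h import *
im,d=shot('top'); cv2.imwrite('pics/t4.png',cv2.resize(im[135:275,310:480],None,fx=4,fy=4,interpolation=cv2.INTER_CUBIC))
u=[(u,v) for v in(248,251,254) for u in (384,387,390,398,401,404)]
print(np.c_[u,np.round(world('top',u,d)*1000,1)])
uv,P=cloud('top',d);P*=1000
t=(uv[:,0]>345)&(uv[:,0]<363)&(uv[:,1]>180)&(uv[:,1]<225)&(P[:,2]>95)&(P[:,1]>-235); print('tube',np.median(P[t],0))
E
```

```text
13.0 [ 0.22506927 -0.53072252  0.20687611] [0.41408688 0.52819432 0.08165814]
bottle axis mixer y,z [ 24.77198028 111.30339942] 273 finger mixer [-286.23666773 -225.80136126]
[[ 384.   248.   409.4 -277.9   99.2]
 [ 387.   248.   409.4 -283.9  100.9]
 [ 390.   248.   409.4 -290.4   99.1]
 [ 398.   248.   409.3 -306.6  102.4]
 [ 401.   248.   409.3 -312.6  103.7]
 [ 404.   248.   409.2 -321.3   91.3]
 [ 384.   251.   403.2 -278.2   96.3]
 [ 387.   251.   403.2 -284.    99.6]
 [ 390.   251.   403.2 -290.4   98.8]
 [ 398.   251.   403.1 -306.7  101.4]
 [ 401.   251.   403.1 -312.9  101.5]
 [ 404.   251.   402.9 -321.    92.3]
 [ 384.   254.   396.9 -278.    97.2]
 [ 387.   254.   396.9 -284.2   97.9]
 [ 390.   254.   396.9 -290.5   97.7]
 [ 398.   254.   397.  -306.2  103.4]
 [ 401.   254.   396.9 -312.6  102.7]
 [ 404.   254.   396.7 -320.8   92.8]]
tube [ 511.34811368 -215.87213418   98.98273724]
```

View pics/t4.png

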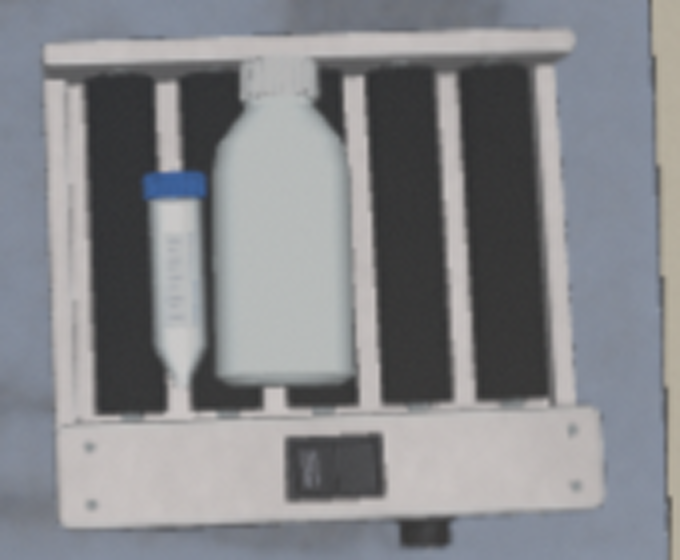

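The bottle is in the bay beside the tube (280,230), and the tube has not moved (175,260). The rocker's left half is down and its right half up.

```bash
python3 -c "
from station import ctrl
print(ctrl.hand_in())"
```

```text
the job is handed in; nothing more can be done
None
```

The white bottle was rolled over two rollers into the bay beside the tube, the tube was left undisturbed, the mixer was then switched on, and the job was handed in at about 13 s.

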